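# Rock a stuck block insert out of the dry-block heater

### The job

The metal block insert is stuck in the recess of the dry-block heater. Take it by its upright handle and rock it from side to side (towards the handle's two flat faces), a few degrees each way and several times, working it up until it comes free; do not pull so hard that the heater is lifted off the bench. Finish while holding the insert upright and still just above its recess, its underside about two centimetres clear of the heater's top, and leave everything else on the bench alone.

Things in the scene. Friction and masses are not known exactly. Their poses are not given: they have to be found in the camera images.
- heater: The dry-block heater, a low white box 130 mm along x, 170 mm along y, 60 mm tall, display on its -x side. Origin: centre of its underside, on the bench; z up. It weighs about 2.2 kg; it does not slide or turn when pushed, but can be lifted straight up.
- recess (a point): Centre of the recess's mouth, level with the heater's top, 60 mm above the bench; axes as the heater. Recess 72 mm (x) by 74 mm (y), 26 mm deep. 9 mm below the mouth, sprung bars in its +y and -y walls hold the insert with about 20 N of friction each, so a straight pull lifts the heater. As the insert tilts to and fro the two frictions cancel and about 3 mm of lift a stroke raises it.
- handle (a point): Centre of the grip of the insert's handle: an upright black plate 44 mm along x, 14 mm thick along y, 44 mm tall, on a 12 mm post. Pinch it across the 14 mm, from above. It lies 107 mm above the insert's underside, 141 mm above the bench at the start. Axes: the insert's own, z up the handle. Rocking is a tilt about x, the handle leaning to +y and to -y.
- foot (a point): Centre of the underside of the insert, an aluminium block 70 mm (x) by 60 mm (y) by 50 mm tall with six wells, 0.3 to 0.55 kg. At the start it rests on the recess's floor, 26 mm below the heater's top. Axes as handle. It can tilt about 0.12 rad each way in the recess, and leaves the sprung bars once raised about 20 mm.
- timer_mid (a point): Half-way up a bystander, a small white upright timer 66 mm wide, 62 mm tall: leave alone.
- vial_mid (a point): Half-way up a bystander, a white vial 23 mm wide, 46 mm tall: leave alone.
- jar_mid (a point): Half-way up a bystander, a squat screw-cap jar 38 mm wide, 52 mm tall: leave alone.
There are look-alikes about, which are no part of the job. Leave any green look-alike of the part that bears handle alone.

How it is judged:
By the outcome, as a careful person would: the job done as asked, in the order asked, and still so for the second after the job is handed in, while the arm keeps its last pose, push and grip.
It also fails if it takes over 48 s, if anything falls off the work surface, if the arm or the gripper's body presses on something with over 40 N, if the wrist force passes 120 N, or if a joint passes its speed limit or range.

### The arm

A 6-joint arm with a two-finger parallel gripper is mounted at the origin on a cart in front of the work surface, level with it; the furniture and walls round the work are solid. World frame = base frame: x ahead of the robot, y to its left, z up, the work surface at z = 0. Lengths are in m, angles in rad, forces in N, time in s.
With the tool pointing down it reaches from about 0.3 to 0.875 m from the base axis. Payload 6.4 kg.
Tool frame: the origin (TCP) lies at the very end of the fingers, on their centre line; the grasp point (between the pads) lies ctrl.pinch_z behind it (ctrl.pinch_z is the distance from the TCP to the grasp point, in m); y points along the fingers, z is the direction in which the jaws open and shut, and the axes are right-handed (so a half turn about y gives the same grasp; the last joint's range is limited). The gripper opens to 85 mm and grips with 20 to 120 N. Pads are 22 mm wide; open, the fingers measure 114 mm over their backs; the gripper's body (76 mm by 85 mm) begins 54 mm behind the grasp point. The pads swing forward as they close: fully open they stand 13 mm farther back than shut.
Start: joints at [-1.408, 0.181, 1.607, -0, 1.354, -0.206], TCP at [0.207, -0.536, 0.231] pointing down, gripper open.
Joint ranges: [-2.99, 2.99], [-0.89, 2.07], [0.3, 2.58], [-1.14, 4.28], [0, 2.63], [-3.12, 3.12]. Speed limits (rad/s): [2.57, 2.57, 3.01, 3.14, 3.14, 3.14].

### API

Orientations are given as a unit quaternion [w, x, y, z].
In Python, from bench import ctrl gives the robot as it stands.
- The arm moves only by the shell command python3 -m pendant 'ROWS'. ROWS is JSON, one flat list of numbers, 7 for each row, row after row: the shift along the world's x, y, z in m, then the turn, a rotation vector about the world's x, y, z in degrees, then the finger opening in m, from 0 to 0.0854. In form: [tx, ty, tz, rx, ry, rz, hand, tx, ty, tz, rx, ry, rz, hand, ...]. A call has 1 to 12 rows; each row shifts and turns the commanded pose from where the row before left it; what a row does not reach is not made up. A row lasts 1/8 s, in which the tool goes at most 62.5 mm and 10.7 degrees, less where a joint would pass 70% of its speed; a pose out of reach is approached as far as the arm can. A call with a gripper value outside its range is refused whole. The fingers move at their own pace and stop on an object; the grip force is fixed at half the most. Time passes only in rows, so rows that do not move let the fingers close. It gives the time, the measured TCP pose, the force and the opening at its end, in the units of the state.
- ctrl.get_obs(): the state, without advancing time (a new reading comes with each control period).
- ctrl.camera(name): name is "side" or "top"; returns the picture (420x560x3 uint8, red, green, blue); there is no depth.
- ctrl.camera_info(name): a dict with "fx", "fy", "cx", "cy" (pixels), "origin" and "rotation" of the camera in the world. Camera axes: x right, y down, z forward; pixel columns grow to the right and rows downward; lengths in m; the calibration is good to about 2 mm. A picture is of the moment at which its call begins. camera_info takes no time and is no camera call.
- ctrl.hand_in(): hands the job in, once; it reports no verdict.
Trained networks look in the newest picture that a camera, given by its name, has taken for a name from the list of things; names that differ only in an ending like _2 or _b are one class to them, and where a whole thing is asked for, a point or a joint stands for the part that bears it (a point fixed in the world has none). Each returns a list of dicts, best first, with "score" (0 to 1); they miss things now and then, are a little off and sometimes report something else, mostly with a low value. They report only what shows in the picture. A call takes as long as a camera call. They do not tell look-alikes from the thing itself.
- ctrl.silhouettes(target, camera): "mask" (420x560 bool, what is visible of it) and "bbox" ([left, top, right, bottom] in pixels, round what is visible of it).
The state is a dict: "time_s": time; "q": joint angles; "dq": joint speeds; "joint_efforts": joint torques, N m; "eef_pos": TCP position; "eef_rot": TCP orientation; "wrist_force": force on the tool from outside, world axes, zero at the start; "torque": the same for the moment, N m; "opening": opening from 0.0 (shut) to 1.0 (fully open).
Only numpy, scipy, OpenCV 4.12 (cv2) and the standard library are available. Lean on these libraries where they do the work, as an engineer would, in place of code of your own. Each camera call takes 0.05 s, during which the arm holds its last target.

## Working session

There is one attempt and no reset: what is moved stays moved. The work goes in short steps, Python scripts to look and compute and a shell command to move; the robot and the scene stay as the last step left them, time stands still between calls to the robot, and variables do not carry over. Pictures are saved under pics/ and viewed, and the job is handed in when it is done.

```bash
mkdir -p pics; ls; python3 - <<'E'
from bench import ctrl
import cv2,numpy as np
print(ctrl.get_obs(), ctrl.pinch_z)
for c in("top","side"):
    im=ctrl.camera(c); cv2.imwrite(f"pics/{c}0.png",im[:,:,::-1])
    print(c,ctrl.camera_info(c))
    for t in("handle","heater","foot"):
        for d in ctrl.silhouettes(t,c)[:4]: print(t,round(d["score"],2),d["bbox"])
E
```

```text
pics
{'time_s': 0.0, 'q': array([-1.40831621e+00,  1.81548653e-01,  1.60799508e+00, -1.27186414e-05,
        1.35381287e+00, -2.06320024e-01]), 'dq': array([-0.00030293,  0.00038953,  0.00127782, -0.00025798,  0.00018758,
        0.00046259]), 'joint_efforts': array([ 1.09689950e-03, -4.44875193e+01, -3.51334727e+01, -3.40216184e-04,
        9.20865306e-03,  1.68618749e-05]), 'eef_pos': array([ 0.20719616, -0.53578055,  0.23038613]), 'eef_rot': array([ 0.12966303, -0.12964447,  0.69574194, -0.69449475]), 'wrist_force': array([-0.58182467,  0.54774469, -0.62512595]), 'torque': array([ 0.0361635 , -0.01936818,  0.00412922]), 'opening': 0.998955329246879} 0.0187
top {'fx': 489.8597429995017, 'fy': 489.8597429995017, 'cx': 279.31578792414643, 'cy': 210.54561364685168, 'origin': array([0.44756041, 0.00156452, 1.45315426]), 'rotation': array([-0.03495802,  0.70764359, -0.70541206,  0.02030574])}
handle 0.69 [254.7, 231.1, 286.0, 257.4]
handle 0.68 [256.3, 189.1, 285.4, 212.3]
handle 0.65 [324.4, 216.8, 347.1, 241.9]
heater 0.88 [300.0, 204.0, 367.4, 255.6]
heater 0.63 [319.0, 213.1, 348.0, 242.2]
foot 0.89 [320.6, 217.7, 349.7, 241.7]
foot 0.84 [254.4, 186.7, 283.5, 215.8]
foot 0.6 [256.6, 235.6, 287.6, 260.4]
foot 0.37 [394.8, 168.0, 419.4, 179.5]
side {'fx': 456.5496852429592, 'fy': 456.5496852429592, 'cx': 282.56520132653174, 'cy': 202.87773260407081, 'origin': array([0.0602887 , 0.69149353, 0.83342109]), 'rotation': array([ 0.12016665, -0.27678315,  0.86921335, -0.39168764])}
handle 0.9 [237.2, 193.3, 268.5, 244.2]
handle 0.81 [279.8, 210.6, 315.0, 270.3]
handle 0.64 [302.2, 157.7, 336.8, 203.2]
heater 0.89 [283.9, 168.6, 356.3, 231.9]
foot 0.91 [279.9, 216.1, 315.1, 267.9]
foot 0.72 [304.7, 154.7, 339.7, 202.3]
foot 0.71 [285.5, 166.0, 356.0, 232.7]
```

```bash
python3 - <<'E'
import cv2
a=cv2.imread("pics/top0.png")[150:290,220:440]; cv2.imwrite("pics/t0c.png",cv2.resize(a,None,fx=3.6,fy=3.6,interpolation=3))
a=cv2.imread("pics/side0.png")[120:300,200:430]; cv2.imwrite("pics/s0c.png",cv2.resize(a,None,fx=3.3,fy=3.3,interpolation=3))
E
```

```text
(no output)
```

View pics/top0.png

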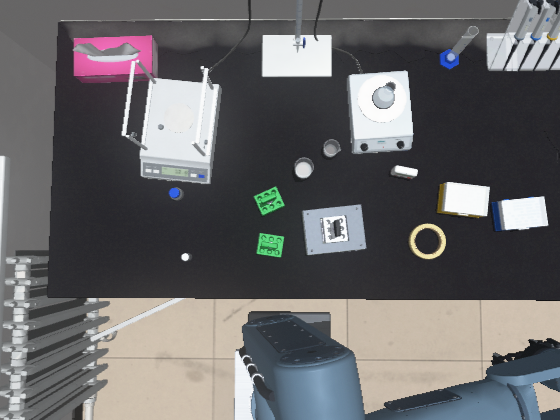

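View pics/side0.png

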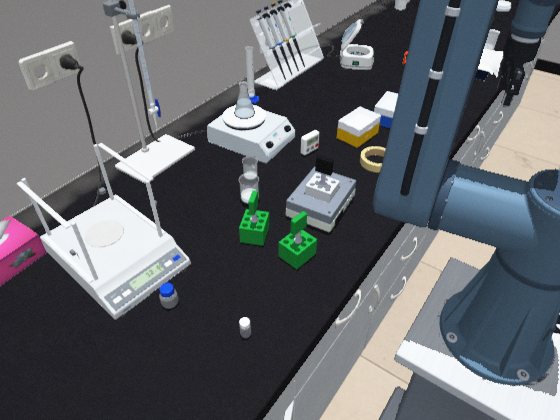

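```bash
sleep 1
```

```text
(no output)
```

View pics/t0c.png

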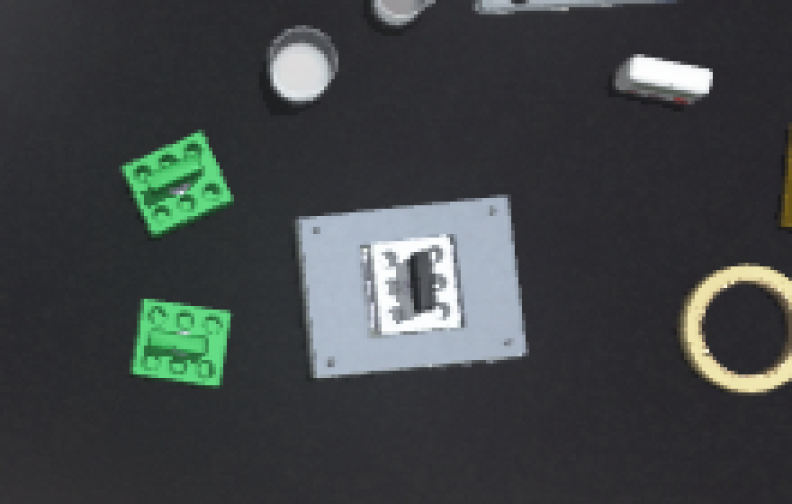

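View pics/s0c.png

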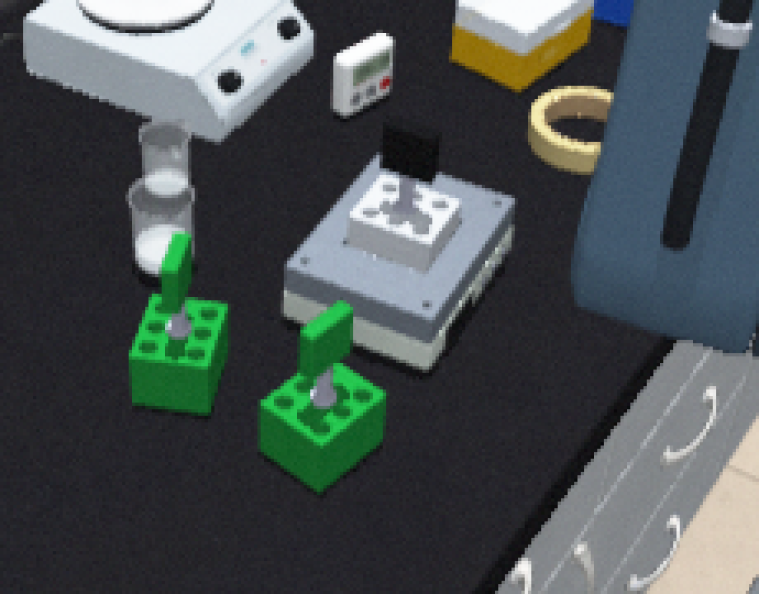

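The thing meant is the silver block with the black handle, at top (337,229) and side (323,168), because it sits in the heater. The two green ones, at top (269,201) and (270,245), are look-alikes. The enlarged crop above confirms this. Next I measure the poses.

```bash
cat > h.py <<'E'
import numpy as np,cv2
from scipy.spatial.transform import Rotation as R
from bench import ctrl
def cam(n):
    i=ctrl.camera_info(n); q=np.array(i["rotation"])
    return i,np.array(i["origin"]),R.from_quat(q[[1,2,3,0]]).as_matrix()
def ray(n,uv):
    i,o,M=cam(n); d=M@np.array([(uv[0]-i["cx"])/i["fx"],(uv[1]-i["cy"])/i["fy"],1]); return o,d
def onz(n,uv,z):
    o,d=ray(n,uv); return o+d*(z-o[2])/d[2]
def proj(n,P):
    i,o,M=cam(n); p=(np.atleast_2d(P)-o)@M; return np.c_[i["fx"]*p[:,0]/p[:,2]+i["cx"],i["fy"]*p[:,1]/p[:,2]+i["cy"]]
def rect(c,L,W,yaw,z):
    k,s=np.cos(yaw),np.sin(yaw); a=np.array([[L,W],[L,-W],[-L,-W],[-L,W]])/2
    return np.c_[a@np.array([[k,s],[-s,k]])+c,np.full(4,z)]
E
python3 - <<'E'
from h import *
# heater corner estimates from crop (top plate)
C=[(297,219),(509,197),(527,354),(314,378)]
for z in(0.06,):
    P=np.array([onz("top",(220+u/3.6,150+v/3.6),z) for u,v in C]); print(P.round(4)); 
    c=P.mean(0); print("c",c, "yaw",[np.degrees(np.arctan2(*(P[i]-P[j])[[1,0]])) for i,j in((0,3),(1,2))],[np.degrees(np.arctan2(*(P[i]-P[j])[[1,0]]))-90 for i,j in((0,1),(3,2))])
    print([np.linalg.norm(P[i]-P[i-1]) for i in range(4)])
B=[(370,241),(459,236),(463,328),(374,336)]
P=np.array([onz("top",(220+u/3.6,150+v/3.6),0.084) for u,v in B]);print(P.mean(0),[np.linalg.norm(P[i]-P[i-1]) for i in range(4)])
Cs=[(381,155),(515,200),(427,342),(284,266)]
# side view: heater top corners
P=np.array([onz("side",(200+u/3.3,120+v/3.3),0.06) for u,v in Cs]);print("side",P.mean(0)); print([np.linalg.norm(P[i]-P[i-1]) for i in range(4)])
# handle side center
print("handle side",onz("side",(200+411/3.3,120+151/3.3),0.141))
print("handle top(z=.163)",onz("top",(220+423/3.6,150+280/3.6),0.163))
E
```

```text
[[ 0.556  -0.0354  0.06  ]
 [ 0.5738 -0.2029  0.06  ]
 [ 0.4501 -0.2159  0.06  ]
 [ 0.4307 -0.0488  0.06  ]]
c [ 0.50265832 -0.12574763  0.06      ] yaw [np.float64(6.096637439023996), np.float64(5.980493782249036)] [np.float64(6.080945996968467), np.float64(6.647448232205562)]
[np.float64(0.12604428654487837), np.float64(0.16841932092887898), np.float64(0.12438169894220771), np.float64(0.1681749531761381)]
[ 0.50293811 -0.12730081  0.084     ] [np.float64(0.073673702892116), np.float64(0.0690908266405312), np.float64(0.0713080047444434), np.float64(0.06899268409525139)]
side [ 0.49708339 -0.11984736  0.06      ]
[np.float64(0.16571217575710118), np.float64(0.12222957645735458), np.float64(0.18765106089017342), np.float64(0.13413064970165048)]
handle side [ 0.49908078 -0.12546922  0.141     ]
handle top(z=.163) [ 0.5035211 -0.1246353  0.163    ]
```

```bash
cat > ov.py <<'E'
from h import *
import sys
def overlay(c,yaw,tp,sd,out,hz=0.141,hc=None,tilt=0):
    k,s=np.cos(yaw),np.sin(yaw); Rm=np.array([[k,-s],[s,k]])
    hc=c if hc is None else hc
    outs=[]
    for n,f,box in(("top",tp,(290,190,390,270)),("side",sd,(275,140,370,240))):
        im=cv2.resize(cv2.imread(f)[box[1]:box[3],box[0]:box[2]],None,fx=4,fy=4,interpolation=cv2.INTER_NEAREST)
        for L,W,z,cc,col in((.13,.17,.06,c,(0,0,255)),(.072,.074,.06,c,(0,255,255)),(.07,.06,hz-.057,hc,(255,0,0)),(.044,.014,hz+.022,hc,(0,255,0)),(.044,.014,hz-.022,hc,(255,0,255))):
            p=((proj(n,rect(cc,L,W,yaw,z))-box[:2]+.5)*4); cv2.polylines(im,[p.round().astype(np.int32)],True,col,1)
        outs.append(im)
    H=max(o.shape[0] for o in outs); outs=[cv2.copyMakeBorder(o,0,H-o.shape[0],0,0,cv2.BORDER_CONSTANT) for o in outs]
    cv2.imwrite(out,np.hstack(outs))
E
python3 -c "
from ov import *
overlay(np.array([.5025,-.126]),np.radians(6.2),'pics/top0.png','pics/side0.png','pics/ov0.png')"
```

```text
(no output)
```

View pics/ov0.png

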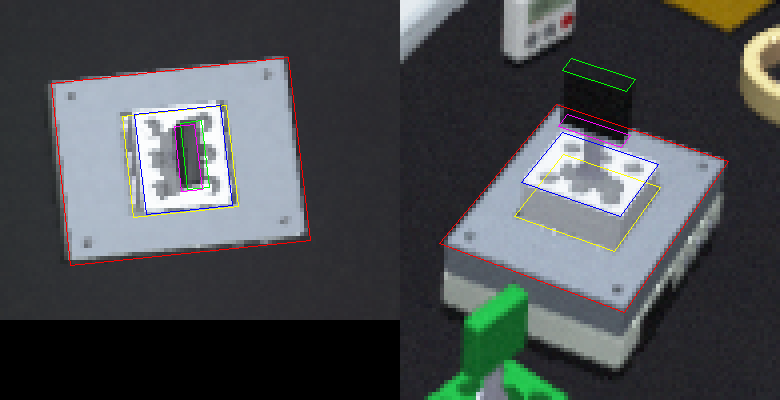

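```bash
python3 - <<'E'
from h import *
o=ctrl.get_obs(); q=o["eef_rot"]; M=R.from_quat(q[[1,2,3,0]]).as_matrix(); print(M.round(3), np.degrees(np.arctan2(M[1,2],M[0,2])))
E
```

```text
[[-0.933 -0.     0.361]
 [-0.361  0.    -0.933]
 [-0.    -1.    -0.   ]] -68.86588104786563
```

```bash
python3 -m pendant '[0.0297,0.0411,0,0,0,-1.5,0.0854,0.0297,0.0411,0,0,0,-1.5,0.0854,0.0297,0.0411,0,0,0,-1.5,0.0854,0.0297,0.0411,0,0,0,-1.5,0.0854,0.0297,0.0411,0,0,0,-1.5,0.0854,0.0297,0.0411,0,0,0,-1.5,0.0854,0.0297,0.0411,0,0,0,-1.5,0.0854,0.0297,0.0411,0,0,0,-1.5,0.0854,0.0297,0.0411,0,0,0,-1.5,0.0854,0.0297,0.0411,0,0,0,-1.5,0.0854,0,0,0,0,0,0,0.0854,0,0,0,0,0,0,0.0854]'
python3 - <<'E'
from h import *
o=ctrl.get_obs(); q=o["eef_rot"]; M=R.from_quat(q[[1,2,3,0]]).as_matrix(); print(o["eef_pos"],M.round(3), np.degrees(np.arctan2(M[1,2],M[0,2])))
for n in("top","side"): cv2.imwrite(f"pics/{n}1.png",ctrl.camera(n)[:,:,::-1])
E
```

```text
time_s: 1.9
eef_pos: [0.5041, -0.1254, 0.2312]
eef_rot: [-0.038, 0.038, -0.706, 0.706]
wrist_force: [0.1, -0.0, 0.2]
opening: 1.002
[ 0.50410657 -0.12541902  0.23118988] [[-0.994 -0.     0.108]
 [-0.108 -0.    -0.994]
 [ 0.    -1.     0.   ]] -83.81350442799312
```

View pics/side1.png

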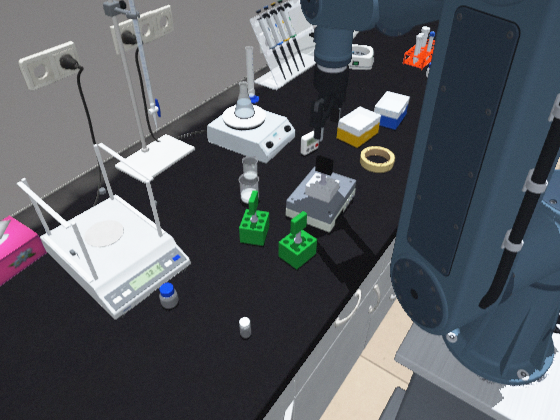

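The open jaw stands above the black handle, which shows at side (324,165), and nothing is in the way. I'll descend and then close.

```bash
python3 -m pendant '[0,0,-0.03,0,0,0,0.0854,0,0,-0.03,0,0,0,0.0854,0,0,-0.03,0,0,0,0.0854,0,0,-0.018,0,0,0,0.0854,0,0,0,0,0,0,0.0854]'; python3 -m pendant '[0,0,0,0,0,0,0.03,0,0,0,0,0,0,0.03,0,0,0,0,0,0,0.03,0,0,0,0,0,0,0.03]'
python3 - <<'E'
from h import *
for n in("top","side"): cv2.imwrite(f"pics/{n}2.png",ctrl.camera(n)[:,:,::-1])
a=cv2.imread("pics/side2.png")[120:260,240:400]; cv2.imwrite("pics/s2c.png",cv2.resize(a,None,fx=4,fy=4,interpolation=3))
E
```

```text
time_s: 2.62
eef_pos: [0.5032, -0.1257, 0.1222]
eef_rot: [0.037, -0.038, 0.707, -0.706]
wrist_force: [-0.1, 1.0, 0.2]
opening: 0.997
time_s: 3.12
eef_pos: [0.5045, -0.1254, 0.1237]
eef_rot: [-0.038, 0.038, -0.706, 0.706]
wrist_force: [0.6, 0.1, 0.0]
opening: 0.35
```

View pics/s2c.png

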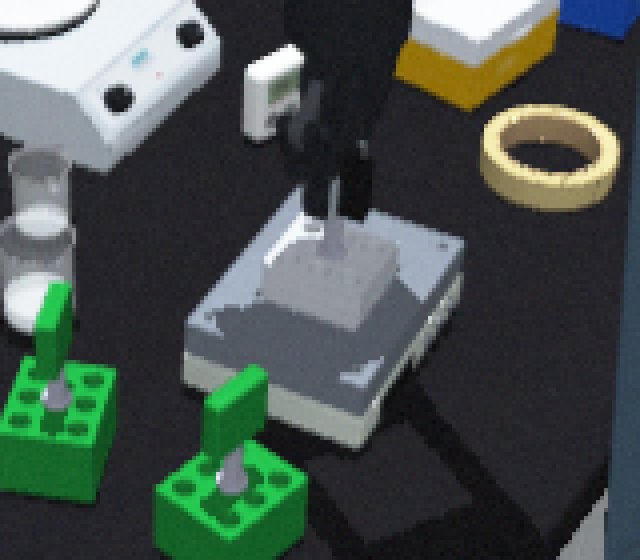

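The jaws straddle the handle, with the post midway between the fingers. Closing now.

```bash
python3 -m pendant '[0,0,0,0,0,0,0.018,0,0,0,0,0,0,0.014,0,0,0,0,0,0,0.006,0,0,0,0,0,0,0,0,0,0,0,0,0,0]'; python3 -c "
from bench import ctrl; o=ctrl.get_obs(); print(o['wrist_force'],o['torque'],o['opening'],o['eef_pos'])"
```

```text
time_s: 3.85
eef_pos: [0.5045, -0.1261, 0.1235]
eef_rot: [-0.038, 0.038, -0.706, 0.707]
wrist_force: [-0.3, -5.0, -0.1]
opening: 0.154
[-0.32161049 -5.03881033 -0.09651987] [-0.8670878   0.09891419  0.15070693] 0.1537893239996023 [ 0.50445582 -0.12612369  0.12349446]
```

```bash
python3 - <<'E'
import numpy as np
psi=np.radians(6.2); seq=[(0,0),(3.5,1.5),(-5,4.5),(5,7.5),(-5,10.5),(5,13.5),(-5,16.5),(5,19.5),(-5,22.5),(0,24)]
def P(t,h):
    r=.0725+h/1e3; t=np.radians(t); l=-r*np.sin(t); return np.array([-np.sin(psi)*l,np.cos(psi)*l,r*np.cos(t)])
for a,b in zip(seq,seq[1:]):
    n=4 if b[0] and a[0] else 2
    pts=[P(a[0]+(b[0]-a[0])*i/n,a[1]+(b[1]-a[1])*i/n) for i in range(n+1)]
    dt=(b[0]-a[0])/n
    print(b); [print("  ",(q-p).round(4).tolist(),round(dt*np.cos(psi),2),round(dt*np.sin(psi),2)) for p,q in zip(pts,pts[1:])]
E
```

```text
(3.5, 1.5)
   [0.0002, -0.0022, 0.0007] 1.74 0.19
   [0.0002, -0.0023, 0.0006] 1.74 0.19
(-5, 4.5)
   [-0.0003, 0.0027, 0.0009] -2.11 -0.23
   [-0.0003, 0.0028, 0.0008] -2.11 -0.23
   [-0.0003, 0.0028, 0.0007] -2.11 -0.23
   [-0.0003, 0.0029, 0.0006] -2.11 -0.23
(5, 7.5)
   [0.0004, -0.0033, 0.001] 2.49 0.27
   [0.0004, -0.0034, 0.0008] 2.49 0.27
   [0.0004, -0.0034, 0.0007] 2.49 0.27
   [0.0004, -0.0035, 0.0005] 2.49 0.27
(-5, 10.5)
   [-0.0004, 0.0034, 0.001] -2.49 -0.27
   [-0.0004, 0.0035, 0.0008] -2.49 -0.27
   [-0.0004, 0.0036, 0.0007] -2.49 -0.27
   [-0.0004, 0.0036, 0.0005] -2.49 -0.27
(5, 13.5)
   [0.0004, -0.0036, 0.001] 2.49 0.27
   [0.0004, -0.0036, 0.0008] 2.49 0.27
   [0.0004, -0.0037, 0.0007] 2.49 0.27
   [0.0004, -0.0038, 0.0005] 2.49 0.27
(-5, 16.5)
   [-0.0004, 0.0037, 0.001] -2.49 -0.27
   [-0.0004, 0.0038, 0.0008] -2.49 -0.27
   [-0.0004, 0.0038, 0.0007] -2.49 -0.27
   [-0.0004, 0.0039, 0.0005] -2.49 -0.27
(5, 19.5)
   [0.0004, -0.0038, 0.001] 2.49 0.27
   [0.0004, -0.0039, 0.0008] 2.49 0.27
   [0.0004, -0.004, 0.0007] 2.49 0.27
   [0.0004, -0.004, 0.0005] 2.49 0.27
(-5, 22.5)
   [-0.0004, 0.0039, 0.001] -2.49 -0.27
   [-0.0004, 0.004, 0.0008] -2.49 -0.27
   [-0.0004, 0.0041, 0.0007] -2.49 -0.27
   [-0.0005, 0.0041, 0.0005] -2.49 -0.27
(0, 24)
   [0.0004, -0.0041, 0.001] 2.49 0.27
   [0.0005, -0.0042, 0.0008] 2.49 0.27
```

```bash
python3 -m pendant '[0.0002,-0.0022,0.0005,1.74,0.19,0,0,0.0002,-0.0023,0.0005,1.74,0.19,0,0,0,0,0,0,0,0,0]'
```

```text
time_s: 4.22
eef_pos: [0.505, -0.1306, 0.1249]
eef_rot: [0.036, -0.038, 0.728, -0.684]
wrist_force: [-2.0, -0.4, 4.9]
opening: 0.157
```

```bash
python3 -m pendant '[-0.0003,0.0027,0.0009,-2.11,-0.23,0,0,-0.0003,0.0028,0.0008,-2.11,-0.23,0,0]';python3 -m pendant '[-0.0003,0.0028,0.0007,-2.11,-0.23,0,0,-0.0003,0.0029,0.0006,-2.11,-0.23,0,0]';  python3 - <<'E'
from h import *
for n in("top","side"): cv2.imwrite(f"pics/{n}3.png",ctrl.camera(n)[:,:,::-1])
a=cv2.imread("pics/side3.png")[120:260,240:400]; cv2.imwrite("pics/s3c.png",cv2.resize(a,None,fx=4,fy=4,interpolation=3))
o=ctrl.get_obs();print(o['eef_pos'],o['wrist_force'],o['torque'])
E
```

```text
time_s: 4.47
eef_pos: [0.5042, -0.1249, 0.1257]
eef_rot: [-0.038, 0.037, -0.701, 0.711]
wrist_force: [1.6, -6.6, -1.1]
opening: 0.155
time_s: 4.72
eef_pos: [0.5037, -0.1192, 0.1275]
eef_rot: [-0.04, 0.036, -0.674, 0.737]
wrist_force: [-0.3, -8.8, 0.4]
opening: 0.155
[ 0.50375155 -0.11871466  0.12777863] [-1.71618975 -7.19470739  2.69734645] [-0.95099611  0.20442558 -0.01849913]
```

View pics/s3c.png

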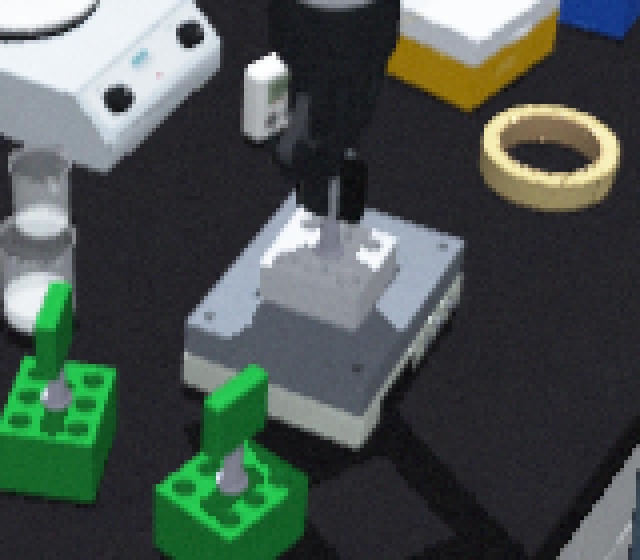

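The block leans with the gripper and the heater's front edge has not moved (crop 185,360 to 365,440). Forces are small, so I'll carry on.

```bash
python3 -m pendant '[0.0004,-0.0035,0.001,2.49,0.27,0,0,0.0004,-0.0036,0.0008,2.49,0.27,0,0]'; python3 -m pendant '[0.0004,-0.0035,0.0007,2.49,0.27,0,0,0.0004,-0.0035,0.0005,2.49,0.27,0,0,0,0,0,0,0,0,0]'; python3 -m pendant '[-0.0004,0.0034,0.001,-2.49,-0.27,0,0,-0.0004,0.0035,0.0008,-2.49,-0.27,0,0]'; python3 -m pendant '[-0.0004,0.0036,0.0007,-2.49,-0.27,0,0,-0.0004,0.0036,0.0005,-2.49,-0.27,0,0,0,0,0,0,0,0,0]';  python3 - <<'E'
from h import *
for n in("top","side"): cv2.imwrite(f"pics/{n}4.png",ctrl.camera(n)[:,:,::-1])
a=cv2.imread("pics/side4.png")[120:260,240:400]; cv2.imwrite("pics/s4c.png",cv2.resize(a,None,fx=4,fy=4,interpolation=3))
o=ctrl.get_obs();print(o['eef_pos'],o['wrist_force'],o['torque'])
E
```

```text
time_s: 5.08
eef_pos: [0.5041, -0.1252, 0.1283]
eef_rot: [0.038, -0.038, 0.706, -0.706]
wrist_force: [0.9, -0.3, -7.4]
opening: 0.156
time_s: 5.45
eef_pos: [0.5049, -0.1326, 0.1293]
eef_rot: [0.036, -0.039, 0.737, -0.674]
wrist_force: [2.6, -1.3, -6.2]
opening: 0.154
time_s: 5.7
eef_pos: [0.5043, -0.1259, 0.1317]
eef_rot: [-0.038, 0.037, -0.705, 0.707]
wrist_force: [1.3, -6.8, -4.6]
opening: 0.159
time_s: 6.08
eef_pos: [0.5035, -0.1182, 0.1338]
eef_rot: [-0.04, 0.036, -0.674, 0.737]
wrist_force: [-0.8, -4.6, -0.7]
opening: 0.155
[ 0.50356908 -0.11839161  0.13375317] [-1.25913457 -3.04472521  1.54838348] [-0.79072202  0.10303792  0.03448647]
```

View pics/s4c.png

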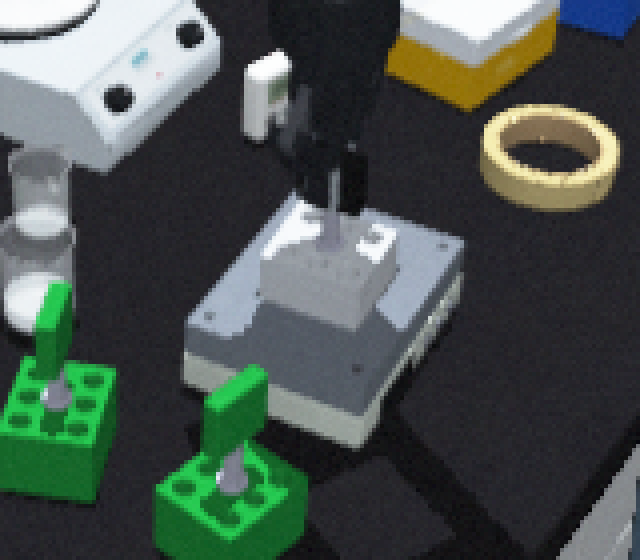

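```bash
python3 - <<'E'
import cv2,numpy as np
o=[]
for k in(2,3,4):
    a=cv2.imread(f"pics/side{k}.png")[150:215,290:350]; o.append(cv2.resize(a,None,fx=4.4,fy=8,interpolation=2))
cv2.imwrite("pics/cmp.png",np.hstack(o))
E
```

```text
(no output)
```

View pics/cmp.png

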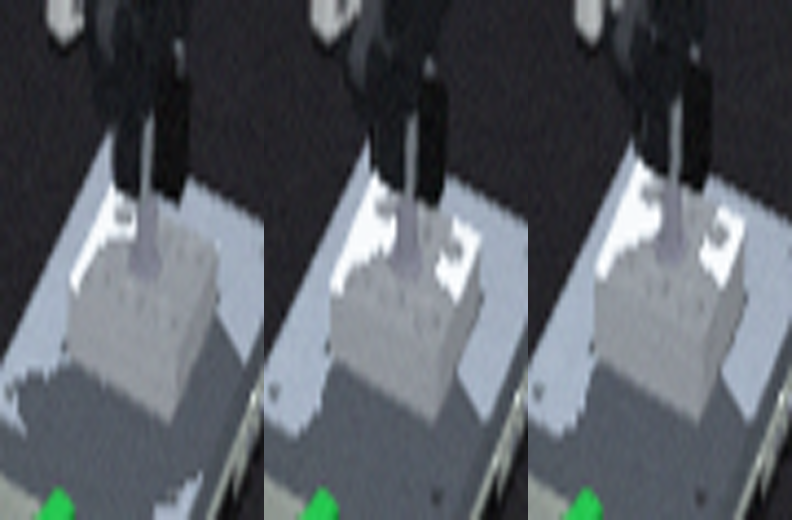

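Between the two pictures the post's foot rose about 2.3 px (about 6 mm), and the fingers rose by the same. So there's no slip, and the heater is unmoved. I'll continue.

```bash
python3 -m pendant '[0.0004,-0.0036,0.001,2.49,0.27,0,0,0.0004,-0.0036,0.0008,2.49,0.27,0,0]'; python3 -m pendant '[0.0004,-0.0037,0.0007,2.49,0.27,0,0,0.0004,-0.0038,0.0005,2.49,0.27,0,0,0,0,0,0,0,0,0]'; python3 -m pendant '[-0.0004,0.0037,0.001,-2.49,-0.27,0,0,-0.0004,0.0038,0.0008,-2.49,-0.27,0,0]'; python3 -m pendant '[-0.0004,0.0038,0.0007,-2.49,-0.27,0,0,-0.0004,0.0039,0.0005,-2.49,-0.27,0,0,0,0,0,0,0,0,0]';  python3 - <<'E'
from h import *
for n in("top","side"): cv2.imwrite(f"pics/{n}5.png",ctrl.camera(n)[:,:,::-1])
a=cv2.imread("pics/side5.png")[120:260,240:400]; cv2.imwrite("pics/s5c.png",cv2.resize(a,None,fx=4,fy=4,interpolation=3))
o=ctrl.get_obs();print(o['eef_pos'],o['wrist_force'],o['torque'])
E
```

```text
time_s: 6.42
eef_pos: [0.5041, -0.1253, 0.1345]
eef_rot: [0.038, -0.038, 0.707, -0.706]
wrist_force: [1.5, -0.7, -7.9]
opening: 0.16
time_s: 6.8
eef_pos: [0.5049, -0.1333, 0.1355]
eef_rot: [0.035, -0.039, 0.737, -0.674]
wrist_force: [1.6, -1.3, -6.1]
opening: 0.154
time_s: 7.05
eef_pos: [0.5042, -0.126, 0.138]
eef_rot: [-0.038, 0.037, -0.705, 0.707]
wrist_force: [0.5, -6.9, -3.5]
opening: 0.154
time_s: 7.42
eef_pos: [0.504, -0.119, 0.1408]
eef_rot: [-0.041, 0.036, -0.672, 0.738]
wrist_force: [-0.5, -6.2, 3.7]
opening: 0.154
[ 0.50398967 -0.11908655  0.14079292] [-1.44892425 -6.24815196  3.25770181] [-1.88037439  0.31510052  0.01487016]
```

View pics/s5c.png

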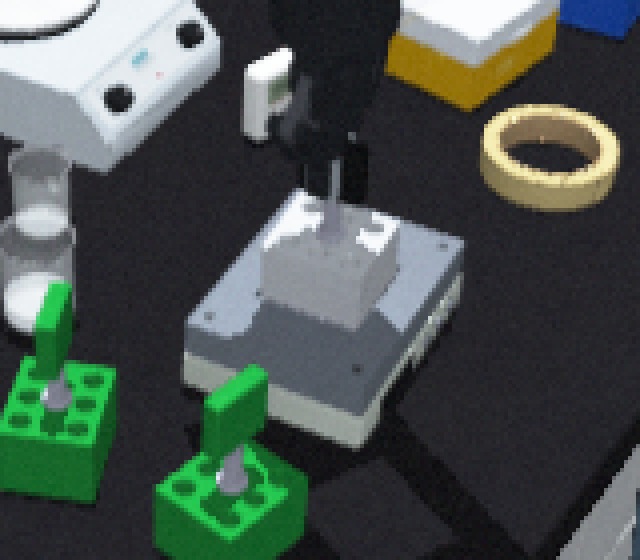

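The block is rising steadily, with its upper corner at crop (262,250), up from (262,258). The heater is still in place. Two more strokes, then upright.

```bash
python3 -m pendant '[0.0004,-0.0038,0.001,2.49,0.27,0,0,0.0004,-0.0039,0.0008,2.49,0.27,0,0]'; python3 -m pendant '[0.0004,-0.004,0.0007,2.49,0.27,0,0,0.0004,-0.004,0.0005,2.49,0.27,0,0,0,0,0,0,0,0,0]'; python3 -m pendant '[-0.0004,0.0039,0.001,-2.49,-0.27,0,0,-0.0004,0.004,0.0008,-2.49,-0.27,0,0]'; python3 -m pendant '[-0.0004,0.0041,0.0007,-2.49,-0.27,0,0,-0.0005,0.0041,0.0005,-2.49,-0.27,0,0,0,0,0,0,0,0,0]';python3 -m pendant '[0.0004,-0.0041,0.001,2.49,0.27,0,0,0.0005,-0.0042,0.0008,2.49,0.27,0,0,0,0,0,0,0,0,0,0,0,0,0,0,0,0]';   python3 - <<'E'
from h import *
for n in("top","side"): cv2.imwrite(f"pics/{n}6.png",ctrl.camera(n)[:,:,::-1])
a=cv2.imread("pics/side6.png")[120:260,240:400]; cv2.imwrite("pics/s6c.png",cv2.resize(a,None,fx=4,fy=4,interpolation=3))
o=ctrl.get_obs();print(o['eef_pos'],o['wrist_force'],o['torque'])
q=o["eef_rot"]; M=R.from_quat(q[[1,2,3,0]]).as_matrix(); print(M.round(4))
E
```

```text
time_s: 7.78
eef_pos: [0.5052, -0.127, 0.1438]
eef_rot: [-0.039, 0.037, -0.705, 0.707]
wrist_force: [-4.4, -3.6, 13.7]
opening: 0.153
time_s: 8.15
eef_pos: [0.5064, -0.1351, 0.146]
eef_rot: [0.037, -0.038, 0.736, -0.675]
wrist_force: [-5.7, -0.9, 21.4]
opening: 0.154
time_s: 8.4
eef_pos: [0.5038, -0.1252, 0.1442]
eef_rot: [-0.037, 0.038, -0.706, 0.706]
wrist_force: [-0.3, -2.5, -0.4]
opening: 0.153
time_s: 8.78
eef_pos: [0.5034, -0.1171, 0.1463]
eef_rot: [-0.04, 0.036, -0.674, 0.737]
wrist_force: [-1.3, -2.6, 3.8]
opening: 0.158
time_s: 9.28
eef_pos: [0.5038, -0.1255, 0.1464]
eef_rot: [0.037, -0.038, 0.706, -0.706]
wrist_force: [0.8, -0.1, -5.1]
opening: 0.158
[ 0.50380591 -0.12531847  0.14658623] [ 0.29221458 -0.1844855  -4.62006006] [-0.02363325  0.00729903 -0.02124558]
[[-9.942e-01 -1.100e-03  1.071e-01]
 [-1.071e-01  7.000e-04 -9.942e-01]
 [ 1.000e-03 -1.000e+00 -8.000e-04]]
```

View pics/s6c.png

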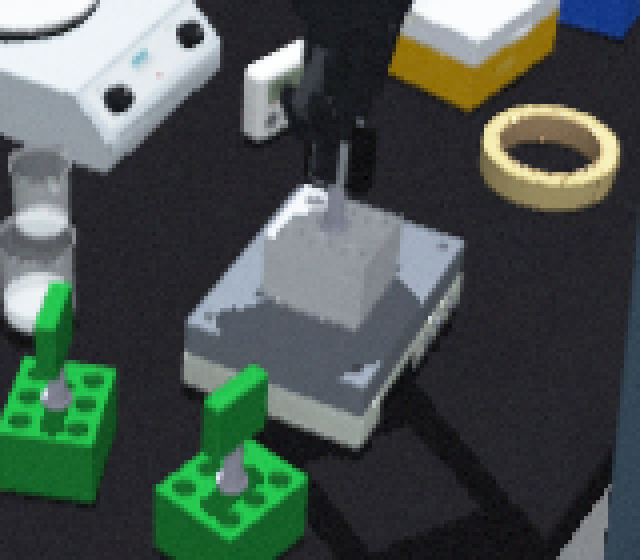

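The vertical load is now just the insert's weight (4.6 N), so it is free. Lifting straight up.

```bash
python3 -m pendant '[0,0,0.004,0,0,0,0,0,0,0.004,0,0,0,0,0,0,0.005,0,0,0,0,0,0,0.005,0,0,0,0,0,0,0.005,0,0,0,0,0,0,0,0,0,0,0,0,0,0,0,0,0,0,0,0,0,0,0,0,0]';   python3 - <<'E'
from h import *
from ov import overlay
for n in("top","side"): cv2.imwrite(f"pics/{n}7.png",ctrl.camera(n)[:,:,::-1])
overlay(np.array([.5025,-.126]),np.radians(6.2),'pics/top7.png','pics/side7.png','pics/ov7.png',hz=.187,hc=np.array([.5035,-.126]))
o=ctrl.get_obs();print(o['eef_pos'],o['wrist_force'],o['torque'])
a=cv2.imread("pics/side7.png")[140:240,270:370]; cv2.imwrite("pics/s7c.png",cv2.resize(a,None,fx=6,fy=6,interpolation=3))
E
```

```text
time_s: 10.38
eef_pos: [0.5041, -0.126, 0.1698]
eef_rot: [0.038, -0.038, 0.706, -0.706]
wrist_force: [0.0, -0.0, -5.0]
opening: 0.152
[ 0.50414585 -0.12596486  0.16984421] [-0.43226663 -0.00609829 -4.91996053] [-0.02938296  0.01664185  0.001279  ]
```

View pics/ov7.png

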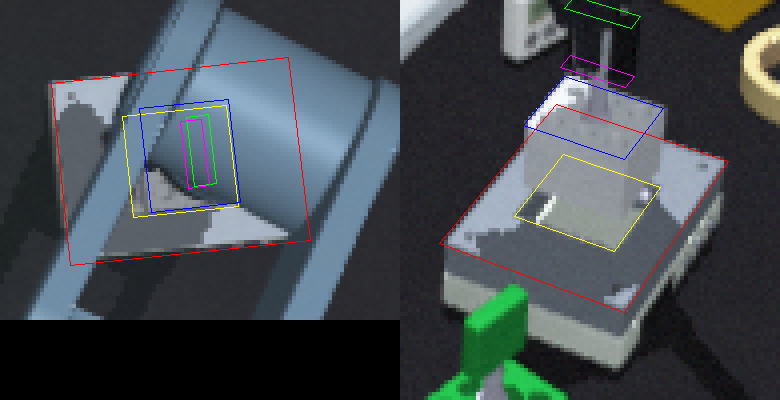

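View pics/s7c.png

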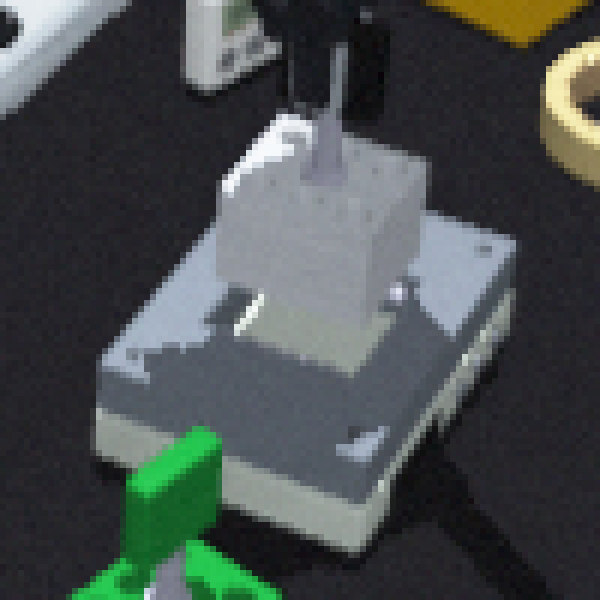

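The insert hangs upright over the recess. Its top outline is within 1 px of the model for a 20 mm clearance. The heater still sits on its original outline, and the only load is the insert's weight.

```bash
python3 -c "
from bench import ctrl; o=ctrl.get_obs(); print(o['time_s'],abs(o['dq']).max()); ctrl.hand_in()"
```

```text
10.475 0.0026325176639430342
the job is handed in; nothing more can be done
```

I gripped the insert by its black handle and rocked it free with eight strokes: a first one of about 3.5°, then seven to about 5° either way, each lifting it 1–3 mm. I then set it upright, lifted it straight up and handed the job in at 10.5 s.

- **Final pose:** the last side picture shows the insert upright over its recess. Its outline is within about 1 px (2–3 mm) of the model for a 20 mm clearance. The top camera could not confirm this, because the arm hid the insert.
- **Load and motion:** the only load at the end was about 4.9 N, the insert's weight, and the joints were practically still.
- **Heater and bystanders:** the heater stayed on its original outline. I did not touch the green look-alikes or anything else on the bench.
- **Disagreement:** on the seventh stroke the upward force on the tool rose briefly to 21 N, probably a block edge catching in the recess. It cleared on the next stroke, and I saw no sign of slip in the grip afterwards.

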